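# Reset the telescoping arm of a ring stand by two holes

### The arm

A 7-joint arm with a two-finger parallel gripper is mounted at the origin on a cart in front of the work surface, level with it; the furniture and walls round the work are solid. World frame = base frame: x ahead of the robot, y to its left, z up, the work surface at z = 0. Lengths are in m, angles in degrees, forces in N, time in s.
With the tool pointing down it reaches from about 0.425 to 0.875 m from the base axis. Payload 4.7 kg.
Tool frame: the origin (TCP) lies at the very end of the fingers, on their centre line; the grasp point (between the pads) lies env.hold_point_z behind it (env.hold_point_z is the distance from the TCP to the grasp point, in m); z points along the fingers, y is the line along which they close (so a half turn about z gives the same grasp; the last joint's range is limited). The gripper opens to 87 mm and grips with 3 to 60 N. Pads are 19 mm wide; open, the fingers measure 117 mm over their backs; the gripper's body (75 mm by 190 mm) begins 51 mm behind the grasp point.
Start: joints at [77.699, 18.392, -4.016, 83.108, 1.295, 78.541, -3.26], TCP at [0.147, -0.633, 0.223] pointing down, gripper open.
Joint ranges: [-163.93, 163.93], [-17.29, 119.83], [-79.2, 71.16], [3.27, 140.29], [-89.18, 269.18], [5.43, 117.66], [-154.24, 154.24]. Speed limits (degrees/s): [147.25, 147.25, 180, 180, 180, 180, 180].

### API

Orientations are given as [roll, pitch, yaw] about the fixed x, y, z axes, in that order (R = Rz(yaw) Ry(pitch) Rx(roll)).
In Python, from cell import env gives the robot as it stands.
- The arm moves only by the shell command python3 -m jog 'ROWS' [FORCE]. ROWS is JSON, a list of rows, each an object with "dp": the shift along the tool's x, y, z in cm, a list of three; "twist": the turn about the tool's z in degrees; "fingers": the opening, from 0 (shut) to 1 (fully open). A call has 1 to 8 rows; each row is the pose to reach, as a shift and turn from the pose commanded when the call began, along the tool's axes at that moment; what a row does not reach only later rows make up. A row lasts 1/8 s, in which the tool goes at most 62.5 mm and 10.7 degrees, less where a joint would pass 70% of its speed; a pose out of reach is approached as far as the arm can. A call with a gripper value outside its range is refused whole. The fingers move at their own pace and stop on an object; FORCE is the grip in N (left out, the last holds). Time passes only in rows, so rows that repeat a pose let the fingers close. It gives the time, the measured TCP pose, the force, the opening and the grip force at its end, in the units of the state.
- env.get_obs(): the state, without advancing time (a new reading comes with each control period).
- env.read_camera(name): name is "side" or "top" or "wrist"; returns a dict with "pixels" (480x640x3 uint8, blue, green, red), "depth" (480x640 float32, m along the optical axis (not along the pixel's ray), 0 where there is no reading), "fx", "fy", "cx", "cy" (pixels), "rvec" (rotation vector, rad) and "tvec" (3), from world to camera coordinates, as OpenCV has them. Camera axes: x right, y down, z forward; pixel columns grow to the right and rows downward; lengths in m; the calibration is good to about 2 mm. A picture is of the moment at which its call begins.
- env.sign_off(): hands the job in; it is judged then, once.
The state is a dict: "time_s": time; "qpos": joint angles; "joint_velocities": joint speeds; "effort": joint torques, N m; "tool_pos": TCP position; "tool_rot": TCP orientation; "force": force on the tool from outside, world axes, zero at the start; "wrist_torque": the same for the moment, N m; "grip_width": finger opening in m; "grasp_force": force on a finger pad.
Only numpy, scipy, OpenCV 4.12 (cv2) and the standard library are available. Lean on these libraries where they do the work, as an engineer would, in place of code of your own. Each camera call takes 0.05 s, during which the arm holds its last target. There are 200 camera calls.

### The job

Set the ring stand's telescoping arm two holes farther out, so that the ring stands over the clear trough: push the spring button in, slide the outer sleeve away from the post until the button pops out of the next hole, then do the same once more to the last hole. Let it pop fully out at the middle hole too, feel for the catch and do not go on hauling at the arm once the button has caught, and leave the vial, the bottle and the dish standing where they are.

Things in the scene. Friction and masses are not known exactly. Their poses are not given: they have to be found in the camera images.
- stand: Ring stand, fixed to the worktop: dark foot 100 x 110 x 14 mm, square post 34 mm with a black cap, top at 114 mm. Origin: centre of the foot's underside. Its -y axis is the direction in which the level arm points and is pulled out; z up. A steel inner tube, 24 wide x 20 mm high, is fixed to the post, axis 85 mm above the worktop, ending 175 mm from the post's centre; it carries the button.
- sleeve_mid (a point): Centre of the aluminium sleeve, the arm's outer tube that slides on the inner tube: 30 mm wide (stand x), 26 mm high, 166 mm long, wall 2 mm, axis 85 mm above the worktop, free below. With the arm in it runs from 24 to 190 mm from the post's centre; then a black end cap 34 wide x 30 high, to 198 mm, a short rod and the ring. The plain square gap behind the strips, next to the post, is no hole. Axes as stand.
- button_tip (a point): Outermost point of the spring button: steel dome, 10 mm diameter, on the arm's side towards stand -x (the robot's side), level with the sleeve's axis. Stand frame, when out: -18.5, -160, 85 mm; it stays at this place along the arm while the sleeve slides. Axes as the stand's. Out, it stands 3.5 mm proud of the sleeve and locks it both ways with about 1 mm of play.
- snap_button (a joint): How far the button is in (m): 0 fully out, 0.0035 flush with the sleeve's outside (about 3.5 N), 0.0055 under its wall; springs back in a hole. When flush, its domed flank lets the sleeve ride over it at a pull of 8 to 18 N. One gripper can do both: pinch the sleeve across its width, one pad flat over the button, and draw the sleeve along with that grip; the button stays behind.
- sleeve (a joint): How far the sleeve is out (m): 0 in the first hole, growing along stand -y; sliding friction 4 to 6 N, end stop 0.127. Of its three 12 mm holes the last two are in clamped strips whose settings differ: the middle one meets the button somewhere between 0.046 and 0.070, the last one 0.032 to 0.050 after that (give or take 1 mm of play); the sudden stop tells. Over 22 N along the arm damages the caught button.
- ring_centre (a point): Centre of the level steel ring on the arm's end, 60 mm clear inside, 76 mm outside, 85 mm above the worktop; it moves with the sleeve (252 mm from the post's centre with the arm in).
- trough: Clear reagent trough 78 x 133 x 28 mm, fixed under the ring's final place. Origin: centre of its underside.
- vial_mid (a point): Bystander: brown screw-cap vial, 35 mm diameter, 80 mm high, on the far side of the arm; point half-way up.
- bottle_mid (a point): Bystander: white bottle with a red cap, 35 mm diameter, 74 mm high, on the far side of the arm; point half-way up.
- petri_mid (a point): Bystander: closed petri dish, 90 mm diameter, 16 mm high, on the near side of the arm; point half-way up.

How it is judged:
By the outcome, as a careful person would: the job done as asked, in the order asked, and still so for the second after the job is handed in, with the robot touching nothing.
It also fails if it takes over 54 s, if anything falls off the work surface, if the arm or the gripper's body presses on something with over 40 N, if the wrist force passes 120 N, or if a joint passes its speed limit or range.

## Working session

There is one attempt and no reset: what is moved stays moved. The work goes in short steps, Python scripts to look and compute and a shell command to move; the robot and the scene stay as the last step left them, time stands still between calls to the robot, and variables do not carry over. Pictures are saved under pics/ and viewed, at most 10 in all, crops included, and the job is handed in when it is done.

```bash
mkdir -p pics; cat > h.py <<'E'
import numpy as np,cv2
from cell import env
def cam(n,save=None):
    c=env.read_camera(n)
    if save: cv2.imwrite('pics/'+save,c['pixels'])
    np.savez('%s.npz'%n,**c)
    return c
def ld(n): return dict(np.load('%s.npz'%n))
def pt(c,u,v,d=None,z=None):
    R=cv2.Rodrigues(np.array(c['rvec'],float))[0];t=np.array(c['tvec'],float).ravel()
    r=np.array([(u-c['cx'])/c['fx'],(v-c['cy'])/c['fy'],1.])
    o=-R.T@t;w=R.T@r
    if z is not None: return o+w*(z-o[2])/w[2]
    if d is None: d=float(np.median(c['depth'][v-1:v+2,u-1:u+2]))
    return o+w*d
def pix(c,p): return cv2.projectPoints(np.array(p,float).reshape(-1,3),np.array(c['rvec'],float),np.array(c['tvec'],float),np.array([[c['fx'],0,c['cx']],[0,c['fy'],c['cy']],[0,0,1.]],float),None)[0].reshape(-1,2)
E
python3 - <<'E'
from h import *
cam('top','top.png');cam('side','side.png')
o=env.get_obs();print(o['tool_pos'],o['tool_rot'],o['force'],env.hold_point_z,o['grip_width'],o['time_s'])
E
```

```text
[ 0.14724527 -0.63260331  0.22160106] [-1.79904037e+02  5.42309528e-03  1.31079812e+01] [ 0.08371048  0.42677369 -0.06675985] 0.0187 0.08689026934004841 0.1
```

View pics/top.png

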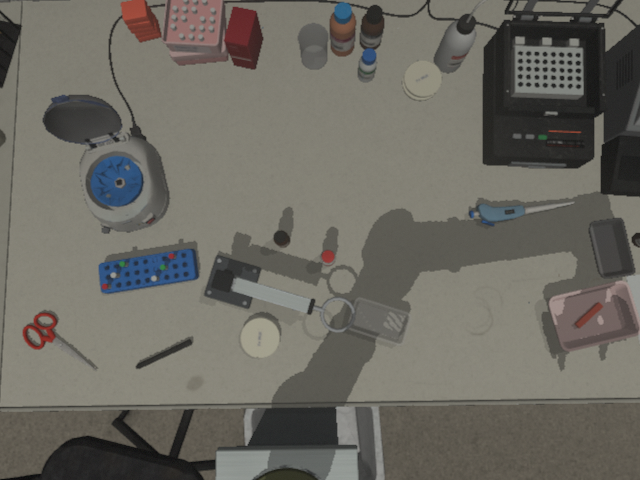

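View pics/side.png

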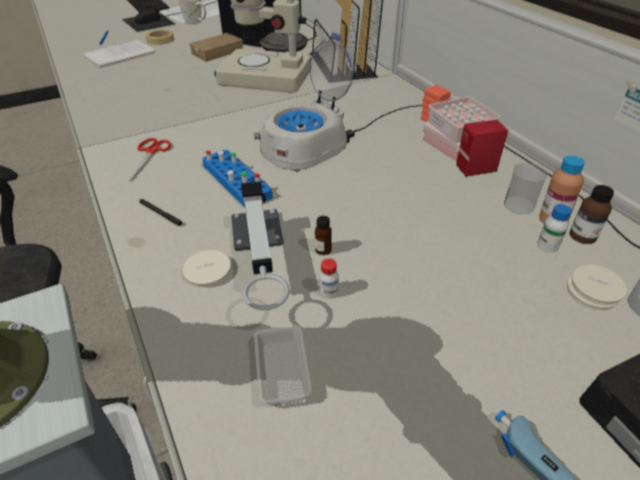

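The top view shows the post cap at (228,282), sleeve running to the end cap at (310,305), and the ring at (337,314). The dish is at (260,338), the vial at (281,239), the bottle at (328,258) and the trough at (378,320). The side view agrees with this.

```bash
python3 - <<'E'
from h import *
c=ld('top')
for n,u,v,z in [('post',226,281,.114),('cap',310,305,.1),('ring',337,314,.085),('petri',260,338,.016),('vial',281,239,.08),('bottle',328,258,.074),('trough',378,320,.028)]:
    print(n,pt(c,u,v,z=z).round(3),pt(c,u,v).round(3))
# sleeve pixel cluster from depth height
R=cv2.Rodrigues(c['rvec'])[0];t=c['tvec'].ravel()
v,u=np.mgrid[250:340,200:365];d=c['depth'][250:340,200:365]
P=np.stack([(u-c['cx'])/c['fx']*d,(v-c['cy'])/c['fy']*d,d],-1)
W=((P-t)@R).reshape(-1,3)
m=(W[:,2]>.09)&(W[:,2]<.103);S=W[m]
mu=S.mean(0);_,_,V=np.linalg.svd(S[:,:2]-mu[:2]);a=V[0];a=a if a[1]<0 else -a
s=(S[:,:2]-mu[:2])@a;w=(S[:,:2]-mu[:2])@np.array([-a[1],a[0]])
print(m.sum(),mu,a,np.degrees(np.arctan2(a[1],a[0])),np.percentile(s,[0,2,98,100]),np.percentile(w,[0,3,97,100]))
m=W[:,2]>.106;print('post',m.sum(),W[m].mean(0),W[m].min(0),W[m].max(0))
E
```

```text
post [0.527 0.11  0.114] [0.527 0.11  0.116]
cap [ 0.473 -0.064  0.1  ] [ 0.473 -0.064  0.101]
ring [ 0.453 -0.121  0.085] [ 0.449 -0.123  0.002]
petri [0.398 0.054 0.016] [0.399 0.053 0.019]
vial [ 0.617 -0.002  0.08 ] [ 0.617 -0.002  0.081]
bottle [ 0.573 -0.104  0.074] [ 0.573 -0.104  0.078]
trough [ 0.435 -0.214  0.028] [ 0.433 -0.216  0.004]
1407 [ 0.49017142 -0.0027832   0.09819302] [-0.30625083 -0.95195086] -107.83343241335682 [-0.13432263 -0.10779974  0.15498271  0.16233809] [-0.03548946 -0.02359412  0.02529143  0.03659891]
post 435 [0.52355554 0.08310234 0.26490721] [ 0.50368637 -0.09952481  0.10709605] [0.55013768 0.13998026 1.07371342]
```

```bash
python3 -m jog '[{"dp":[4.1,-4.5,0],"twist":-7},{"dp":[8.2,-9,0],"twist":-14},{"dp":[12.3,-13.5,0],"twist":-21},{"dp":[16.4,-18,0],"twist":-28},{"dp":[20.5,-22.5,0],"twist":-35},{"dp":[24.6,-27,0],"twist":-42},{"dp":[28.7,-31.5,0],"twist":-49},{"dp":[32.8,-36,0],"twist":-59}]'; python3 - <<'E'
from h import *
o=env.get_obs();R=cv2.Rodrigues(np.zeros(3))[0]
from scipy.spatial.transform import Rotation as Q
print(o['tool_pos'],o['tool_rot'],Q.from_euler('xyz',o['tool_rot'],degrees=True).as_matrix().T@(np.array([.482,-.03,.2])-o['tool_pos']))
E
```

```text
[ 0.14724527 -0.63260331  0.22160106] [-1.79904037e+02  5.42309528e-03  1.31079812e+01] [ 0.46269712 -0.51094728  0.02241306]validation failed for argument at $[0]...
```

```bash
cat > st.py <<'E'
from h import *
from scipy.spatial.transform import Rotation as Q
import sys
o=env.get_obs();g=np.array(eval(sys.argv[1]))
M=Q.from_euler('xyz',o['tool_rot'],degrees=True).as_matrix()
print('t',o['time_s'],'pos',o['tool_pos'].round(4),'rot',o['tool_rot'].round(1),'to go cm',(100*M.T@(g-o['tool_pos'])).round(2),'F',o['force'].round(1))
E
python3 -m jog '[{"dp":[4.1,-4.5,0],"twist":-7,"fingers":1},{"dp":[8.2,-9,0],"twist":-14,"fingers":1},{"dp":[12.3,-13.5,0],"twist":-21,"fingers":1},{"dp":[16.4,-18,0],"twist":-28,"fingers":1},{"dp":[20.5,-22.5,0],"twist":-35,"fingers":1},{"dp":[24.6,-27,0],"twist":-42,"fingers":1},{"dp":[28.7,-31.5,0],"twist":-49,"fingers":1},{"dp":[32.8,-36,0],"twist":-59,"fingers":1}]'; python3 st.py '[.482,-.03,.2]'
```

```text
time_s: 1.1
tool_pos: [0.3857, -0.2062, 0.2224]
tool_rot: [180.0, 0.0, 72.4]
force: [1.2, -0.6, 0.4]
grip_width: 0.0869
grasp_force: 0.0
t 1.1 pos [ 0.3857 -0.2062  0.2224] rot [180.    0.   72.4] to go cm [19.71  3.86  2.23] F [ 1.2 -0.6  0.4]
```

```bash
python3 -m jog '[{"dp":[5,1,0.5],"twist":0,"fingers":1},{"dp":[10,2,1],"twist":0,"fingers":1},{"dp":[15,3,1.5],"twist":0,"fingers":1},{"dp":[19.7,3.9,2.2],"twist":0,"fingers":1},{"dp":[19.7,3.9,2.2],"twist":0,"fingers":1}]'; python3 st.py '[.482,-.03,.2]'; python3 -c "
from h import *
cam('wrist','w1.png')"
```

```text
time_s: 1.72
tool_pos: [0.4833, -0.0281, 0.2]
tool_rot: [-179.9, -0.1, 72.5]
force: [-0.4, -0.1, 0.2]
grip_width: 0.0872
grasp_force: 0.0
t 1.725 pos [ 0.4833 -0.0281  0.2   ] rot [-1.799e+02 -1.000e-01  7.250e+01] to go cm [-0.22 -0.07 -0.  ] F [-0.4 -0.1  0.2]
```

View pics/w1.png

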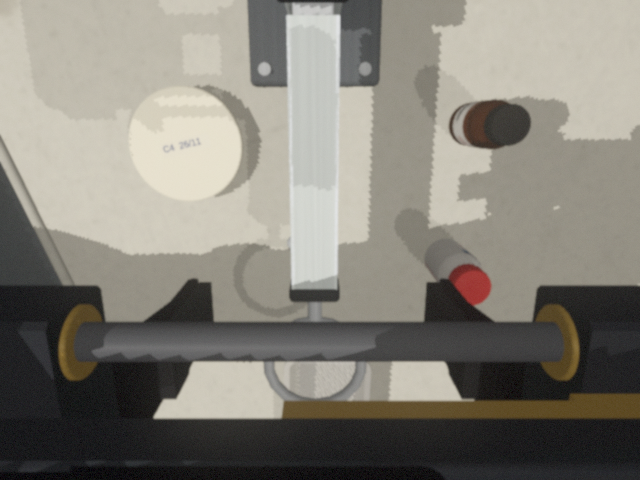

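The wrist view shows the sleeve from (313,14) to its end cap boundary at (314,288). The arm is nearly vertical in the image and clear of the dish, vial and bottle.

```bash
python3 - <<'E'
from h import *
c=ld('wrist')
A=pt(c,313.5,14,z=.098);B=pt(c,314.5,288.5,z=.098);C=pt(c,314.5,299.5,z=.1)
print(A,B,C,np.linalg.norm((B-A)[:2]))
for u1,u2,v in[(291,337.5,280),(287,340,20)]:
  p,q=pt(c,u1,v,z=.098),pt(c,u2,v,z=.098);print(np.linalg.norm(p-q),(p+q)/2)
a=(B-A)[:2];a/=np.linalg.norm(a);n=np.array([a[1],-a[0]])
print('yaw tool',np.degrees(np.arctan2(-a[1],-a[0])),'a',a)
post=B[:2]-.19*a;print('post',post)
btn=B[:2]-.03*a;print('btn axis pt',btn)
for nm,p in [('vial',(.617,-.002)),('bottle',(.573,-.104)),('petri',(.398,.054))]:
  d=np.array(p)-post;print(nm,d@a,d@n)
E
python3 st.py '[.482,-.03,.2]'
```

```text
[0.51949286 0.09691201 0.098     ] [ 0.470536   -0.06048543  0.098     ] [ 0.46845842 -0.06715878  0.1       ] 0.16483546186905007
0.030616678783603083 [ 0.47217568 -0.05472189  0.098     ]
0.02983331271863866 [0.51856965 0.09399132 0.098     ]
yaw tool 72.72223051990254 a [-0.29700441 -0.95487611]
post [0.52696684 0.12094103]
btn axis pt [ 0.47944614 -0.03183915]
vial 0.09065320754741849 -0.12248454043294801
bottle 0.20111876452219687 -0.11076444136118277
petri 0.10222411098267863 0.10326557406024969
t 1.775 pos [ 0.4827 -0.0309  0.2   ] rot [-179.9   -0.    72.3] to go cm [ 0.06 -0.09  0.  ] F [ 0.3 -0.4  0. ]
```

```bash
python3 -m jog '[{"dp":[0.1,-0.25,4.5],"twist":0,"fingers":1},{"dp":[0.1,-0.25,9],"twist":0,"fingers":1},{"dp":[0.1,-0.25,13.4],"twist":0,"fingers":1},{"dp":[0.1,-0.25,13.4],"twist":0,"fingers":0.6},{"dp":[0.1,-0.25,13.4],"twist":0,"fingers":0.55},{"dp":[0.1,-0.25,13.4],"twist":0,"fingers":0.55}]' 20; python3 st.py '[.4803,-.029,.066]'
python3 -m jog '[{"dp":[0,0,0],"twist":0,"fingers":0.45},{"dp":[0,0,0],"twist":0,"fingers":0.3},{"dp":[0,0,0],"twist":0,"fingers":0.3},{"dp":[0,0,0],"twist":0,"fingers":0.3}]' 20;python3 st.py '[.4803,-.029,.066]'
```

```text
time_s: 2.52
tool_pos: [0.4824, -0.0315, 0.0686]
tool_rot: [179.8, 0.0, 72.1]
force: [0.2, -0.2, 0.2]
grip_width: 0.0648
grasp_force: 0.0
t 2.525 pos [ 0.4824 -0.0315  0.0686] rot [179.8   0.   72.1] to go cm [ 0.17 -0.28  0.26] F [ 0.2 -0.2  0.2]
time_s: 3.02
tool_pos: [0.4794, -0.0305, 0.0663]
tool_rot: [-179.8, 0.0, 72.1]
force: [-5.4, 0.8, 4.3]
grip_width: 0.0295
grasp_force: 20.0
t 3.025 pos [ 0.4794 -0.0305  0.0663] rot [-179.8    0.    72.1] to go cm [0.17 0.04 0.03] F [-5.4  0.8  4.3]
```

```bash
cat > f.py <<'E'
from h import *
o=env.get_obs();a=np.array([-.297,-.955]);p0=np.array([.52697,.12094])
print('t %.2f along %.4f pull %.1f side %.1f z %.4f Fz %.1f w %.4f g %.1f yaw %.1f'%(o['time_s'],(o['tool_pos'][:2]-p0)@a,-o['force'][:2]@a,o['force'][0]*a[1]-o['force'][1]*a[0],o['tool_pos'][2],o['force'][2],o['grip_width'],o['grasp_force'],o['tool_rot'][2]))
E
python3 f.py
python3 -m jog '[{"dp":[-0.2,0,0],"twist":0,"fingers":0.3}]'>/dev/null;python3 f.py
python3 -m jog '[{"dp":[-0.2,0,0],"twist":0,"fingers":0.3}]'>/dev/null;python3 f.py
python3 -m jog '[{"dp":[-0.2,0,0],"twist":0,"fingers":0.3}]'>/dev/null;python3 f.py
```

```text
t 3.02 along 0.1587 pull -0.9 side 5.4 z 0.0663 Fz 4.3 w 0.0295 g 20.0 yaw 72.1
t 3.15 along 0.1588 pull 6.2 side 4.7 z 0.0663 Fz 2.9 w 0.0296 g 20.0 yaw 72.2
t 3.27 along 0.1598 pull 7.2 side 5.1 z 0.0663 Fz 0.9 w 0.0297 g 20.0 yaw 72.2
t 3.40 along 0.1615 pull 8.6 side 5.4 z 0.0663 Fz 1.3 w 0.0299 g 20.0 yaw 72.2
```

```bash
for i in 1; do python3 -m jog '[{"dp":[-0.2,0,0],"twist":0,"fingers":0.3}]'>/dev/null;python3 f.py
python3 -m jog '[{"dp":[-0.2,0,0],"twist":0,"fingers":0.3}]'>/dev/null;python3 f.py
python3 -m jog '[{"dp":[-0.2,0,0],"twist":0,"fingers":0.3}]'>/dev/null;python3 f.py; done
```

```text
t 3.52 along 0.1623 pull 10.0 side 4.3 z 0.0664 Fz -0.6 w 0.0302 g 20.0 yaw 72.2
t 3.65 along 0.1632 pull 10.9 side 4.5 z 0.0663 Fz 0.4 w 0.0299 g 20.0 yaw 72.3
t 3.77 along 0.1669 pull 6.3 side 4.0 z 0.0663 Fz 2.4 w 0.0298 g 20.0 yaw 72.3
```

```bash
python3 -m jog '[{"dp":[-0.3,0,0],"twist":0,"fingers":0.3},{"dp":[-0.6,0,0],"twist":0,"fingers":0.3},{"dp":[-0.9,0,0],"twist":0,"fingers":0.3},{"dp":[-1.2,0,0],"twist":0,"fingers":0.3},{"dp":[-1.5,0,0],"twist":0,"fingers":0.3},{"dp":[-1.8,0,0],"twist":0,"fingers":0.3},{"dp":[-2.1,0,0],"twist":0,"fingers":0.3},{"dp":[-2.4,0,0],"twist":0,"fingers":0.3}]'>/dev/null;python3 f.py
python3 -m jog '[{"dp":[-0.2,0,0],"twist":0,"fingers":0.3},{"dp":[-0.4,0,0],"twist":0,"fingers":0.3}]'>/dev/null;python3 f.py
python3 -m jog '[{"dp":[-0.2,0,0],"twist":0,"fingers":0.3}]'>/dev/null;python3 f.py
python3 -m jog '[{"dp":[-0.2,0,0],"twist":0,"fingers":0.3}]'>/dev/null;python3 f.py
```

```text
t 4.78 along 0.1918 pull 6.1 side 3.2 z 0.0663 Fz 2.0 w 0.0298 g 20.0 yaw 72.2
t 5.03 along 0.1959 pull 5.7 side 3.2 z 0.0663 Fz 2.1 w 0.0296 g 20.0 yaw 72.2
t 5.15 along 0.1979 pull 6.1 side 4.0 z 0.0663 Fz 2.0 w 0.0296 g 20.0 yaw 72.2
t 5.28 along 0.2000 pull 5.6 side 3.6 z 0.0663 Fz 1.6 w 0.0297 g 20.0 yaw 72.2
```

```bash
echo "import sys
sys.exit(int(-o['force'][:2]@a>9))" >> f.py
python3 -m jog '[{"dp":[-0.2,0,0],"twist":0,"fingers":0.3}]'>/dev/null;python3 f.py &&
python3 -m jog '[{"dp":[-0.2,0,0],"twist":0,"fingers":0.3}]'>/dev/null&&python3 f.py &&
python3 -m jog '[{"dp":[-0.2,0,0],"twist":0,"fingers":0.3}]'>/dev/null&&python3 f.py &&
python3 -m jog '[{"dp":[-0.2,0,0],"twist":0,"fingers":0.3}]'>/dev/null&&python3 f.py &&
python3 -m jog '[{"dp":[-0.2,0,0],"twist":0,"fingers":0.3}]'>/dev/null&&python3 f.py &&
python3 -m jog '[{"dp":[-0.2,0,0],"twist":0,"fingers":0.3}]'>/dev/null&&python3 f.py &&
python3 -m jog '[{"dp":[-0.2,0,0],"twist":0,"fingers":0.3}]'>/dev/null&&python3 f.py &&
python3 -m jog '[{"dp":[-0.2,0,0],"twist":0,"fingers":0.3}]'>/dev/null&&python3 f.py &&
python3 -m jog '[{"dp":[-0.2,0,0],"twist":0,"fingers":0.3}]'>/dev/null&&python3 f.py &&
python3 -m jog '[{"dp":[-0.2,0,0],"twist":0,"fingers":0.3}]'>/dev/null&&python3 f.py &&
python3 -m jog '[{"dp":[-0.2,0,0],"twist":0,"fingers":0.3}]'>/dev/null&&python3 f.py &&
python3 -m jog '[{"dp":[-0.2,0,0],"twist":0,"fingers":0.3}]'>/dev/null&&python3 f.py
```

```text
t 5.40 along 0.2020 pull 5.0 side 4.3 z 0.0664 Fz 2.4 w 0.0299 g 20.0 yaw 72.2
t 5.53 along 0.2046 pull 3.6 side 3.6 z 0.0664 Fz 1.7 w 0.0296 g 20.0 yaw 72.2
t 5.65 along 0.2073 pull 3.9 side 4.6 z 0.0663 Fz 3.2 w 0.0297 g 20.0 yaw 72.2
t 5.78 along 0.2092 pull 4.2 side 4.0 z 0.0663 Fz 2.0 w 0.0299 g 20.0 yaw 72.2
t 5.90 along 0.2099 pull 9.5 side 4.4 z 0.0663 Fz 2.1 w 0.0296 g 20.0 yaw 72.2
```

```bash
python3 -m jog '[{"dp":[0.3,0,0],"twist":0,"fingers":0.3},{"dp":[0.3,0,0],"twist":0,"fingers":0.3}]'>/dev/null;python3 f.py
python3 -m jog '[{"dp":[0,0,0],"twist":0,"fingers":0.8},{"dp":[0,0,0],"twist":0,"fingers":0.8},{"dp":[0,0,0],"twist":0,"fingers":0.8}]'>/dev/null;python3 f.py
python3 - <<'E'
from h import *
s=cam('side');w=cam('wrist')
b=np.array([.52697,.12094])+.16*np.array([-.297,-.955])+.0185*np.array([-.955,.297]);b=np.r_[b,.085]
u,v=pix(s,b)[0].astype(int);print(u,v)
I=np.hstack([cv2.resize(s['pixels'][v-40:v+40,u-40:u+40],(400,400),interpolation=2),cv2.resize(w['pixels'],(400,300))[:,:].copy() if 0 else cv2.copyMakeBorder(cv2.resize(w['pixels'],(400,300)),0,100,0,0,0)])
cv2.imwrite('pics/c1.png',I)
E
```

```text
t 6.15 along 0.2096 pull 1.4 side 5.6 z 0.0663 Fz 4.1 w 0.0299 g 20.0 yaw 72.1
t 6.53 along 0.2101 pull -1.1 side 0.2 z 0.0667 Fz -0.1 w 0.0523 g 0.0 yaw 72.1
249 252
```

View pics/c1.png

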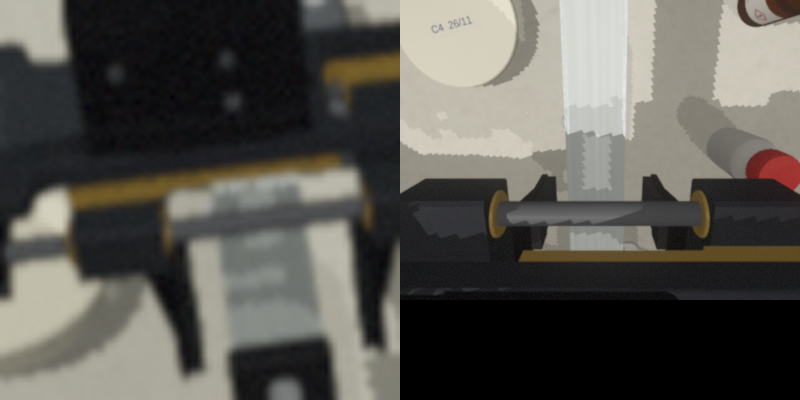

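The gripper blocks the side view. The wrist view hints at a small bump on the sleeve's left edge near (565,122), so I'll enlarge that area.

```bash
python3 - <<'E'
from h import *
w=ld('wrist')
b=np.array([.52697,.12094])+.16*np.array([-.297,-.955])+.0185*np.array([-.955,.297]);b=np.r_[b,.085]
u,v=pix(w,b)[0].astype(int);print(u,v)
cv2.imwrite('pics/c2.png',cv2.resize(w['pixels'][v-50:v+50,u-30:u+130],(800,500),interpolation=2))
E
```

```text
258 189
```

View pics/c2.png

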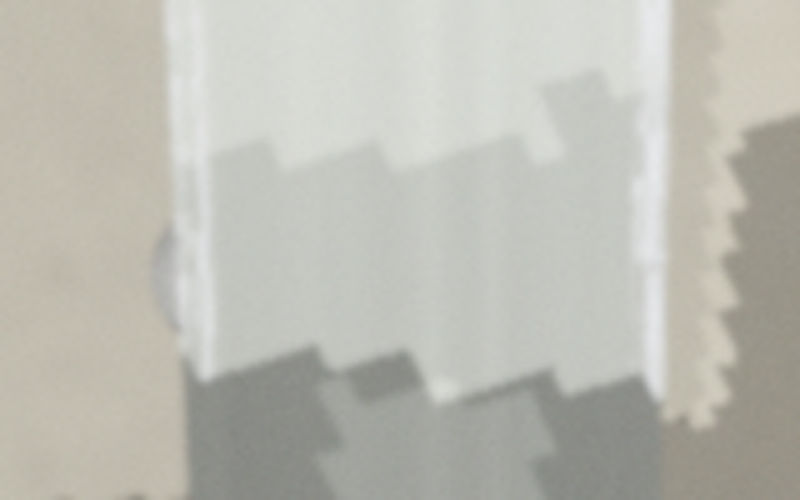

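The button is visible standing out at crop (168,278), about pixel (261,194.6), so the middle hole is engaged. It sits about 5 px farther out than I predicted.

```bash
python3 - <<'E'
from h import *
w=ld('wrist');p=pt(w,261,194.6,z=.085);a=np.array([-.297,-.955]);p0=np.array([.52697,.12094])
print(p,(p[:2]-p0)@a,(p[:2]-p0)@np.array([-.955,.297]))
E
python3 -m jog '[{"dp":[1.5,0,0],"twist":0,"fingers":0.8},{"dp":[3,0,0],"twist":0,"fingers":0.8},{"dp":[4.5,0,0],"twist":0,"fingers":0.8},{"dp":[5,0,0],"twist":-0.5,"fingers":0.8},{"dp":[5,0,0],"twist":-0.5,"fingers":0.8}]'>/dev/null;python3 f.py
```

```text
[ 0.46180982 -0.02834701  0.085     ] 0.16192166699655133 0.017889725632211848
t 7.25 along 0.1591 pull -1.1 side 0.1 z 0.0665 Fz -0.1 w 0.0697 g 0.0 yaw 72.7
```

```bash
python3 -m jog '[{"dp":[0,0,0],"twist":0,"fingers":0.5},{"dp":[0,0,0],"twist":0,"fingers":0.3},{"dp":[0,0,0],"twist":0,"fingers":0.3},{"dp":[0,0,0],"twist":0,"fingers":0.3},{"dp":[0,0,0],"twist":0,"fingers":0.3}]' 20 >/dev/null;python3 f.py
python3 -m jog '[{"dp":[-0.2,0,0],"twist":0,"fingers":0.3},{"dp":[-0.4,0,0],"twist":0,"fingers":0.3}]'>/dev/null;python3 f.py
python3 -m jog '[{"dp":[-0.2,0,0],"twist":0,"fingers":0.3}]'>/dev/null;python3 f.py
python3 -m jog '[{"dp":[-0.2,0,0],"twist":0,"fingers":0.3}]'>/dev/null;python3 f.py
```

```text
t 7.88 along 0.1599 pull -1.0 side -0.1 z 0.0662 Fz 2.0 w 0.0300 g 20.3 yaw 72.6
t 8.12 along 0.1610 pull 7.1 side 4.4 z 0.0662 Fz -0.0 w 0.0300 g 20.0 yaw 72.7
t 8.25 along 0.1618 pull 10.3 side 4.1 z 0.0662 Fz -0.9 w 0.0297 g 20.0 yaw 72.7
t 8.38 along 0.1623 pull 13.6 side 3.5 z 0.0662 Fz -2.2 w 0.0301 g 20.0 yaw 72.8
```

```bash
python3 -m jog '[{"dp":[-0.1,0,0],"twist":0,"fingers":0.3}]'>/dev/null;python3 f.py
python3 -m jog '[{"dp":[-0.1,0,0],"twist":0,"fingers":0.3}]'>/dev/null;python3 f.py
```

```text
t 8.50 along 0.1625 pull 13.7 side 3.3 z 0.0662 Fz -3.0 w 0.0299 g 20.0 yaw 72.8
t 8.62 along 0.1652 pull 6.7 side 4.5 z 0.0662 Fz 0.2 w 0.0299 g 20.0 yaw 72.8
```

```bash
python3 -m jog '[{"dp":[-0.3,0,0],"twist":0,"fingers":0.3},{"dp":[-0.6,0,0],"twist":0,"fingers":0.3},{"dp":[-0.9,0,0],"twist":0,"fingers":0.3},{"dp":[-1.2,0,0],"twist":0,"fingers":0.3},{"dp":[-1.5,0,0],"twist":0,"fingers":0.3},{"dp":[-1.8,0,0],"twist":0,"fingers":0.3}]'>/dev/null;python3 f.py &&
python3 -m jog '[{"dp":[-0.2,0,0],"twist":0,"fingers":0.3}]'>/dev/null&&python3 f.py &&
python3 -m jog '[{"dp":[-0.2,0,0],"twist":0,"fingers":0.3}]'>/dev/null&&python3 f.py &&
python3 -m jog '[{"dp":[-0.2,0,0],"twist":0,"fingers":0.3}]'>/dev/null&&python3 f.py &&
python3 -m jog '[{"dp":[-0.2,0,0],"twist":0,"fingers":0.3}]'>/dev/null&&python3 f.py &&
python3 -m jog '[{"dp":[-0.2,0,0],"twist":0,"fingers":0.3}]'>/dev/null&&python3 f.py &&
python3 -m jog '[{"dp":[-0.2,0,0],"twist":0,"fingers":0.3}]'>/dev/null&&python3 f.py &&
python3 -m jog '[{"dp":[-0.2,0,0],"twist":0,"fingers":0.3}]'>/dev/null&&python3 f.py &&
python3 -m jog '[{"dp":[-0.2,0,0],"twist":0,"fingers":0.3}]'>/dev/null&&python3 f.py &&
python3 -m jog '[{"dp":[-0.2,0,0],"twist":0,"fingers":0.3}]'>/dev/null&&python3 f.py &&
python3 -m jog '[{"dp":[-0.2,0,0],"twist":0,"fingers":0.3}]'>/dev/null&&python3 f.py
```

```text
t 9.38 along 0.1849 pull 5.8 side 4.8 z 0.0662 Fz 0.6 w 0.0303 g 20.0 yaw 72.7
t 9.50 along 0.1871 pull 5.6 side 3.9 z 0.0662 Fz 0.5 w 0.0300 g 20.0 yaw 72.7
t 9.62 along 0.1894 pull 5.0 side 3.7 z 0.0662 Fz 1.0 w 0.0298 g 20.0 yaw 72.7
t 9.75 along 0.1920 pull 2.7 side 5.6 z 0.0662 Fz 2.0 w 0.0296 g 20.0 yaw 72.7
t 9.88 along 0.1941 pull 3.9 side 5.2 z 0.0662 Fz 0.6 w 0.0301 g 20.0 yaw 72.7
t 10.00 along 0.1958 pull 6.2 side 4.9 z 0.0662 Fz 1.5 w 0.0299 g 20.0 yaw 72.7
t 10.12 along 0.1960 pull 10.4 side 4.4 z 0.0662 Fz 0.3 w 0.0300 g 20.0 yaw 72.7
```

```bash
python3 -m jog '[{"dp":[0.3,0,0],"twist":0,"fingers":0.3},{"dp":[0.3,0,0],"twist":0,"fingers":0.3},{"dp":[0.3,0,0],"twist":0,"fingers":0.8},{"dp":[0.3,0,0],"twist":0,"fingers":0.8},{"dp":[0.3,0,0],"twist":0,"fingers":0.8}]'>/dev/null;python3 f.py;python3 -m jog '[{"dp":[0,0,-4],"twist":0,"fingers":0.8},{"dp":[0,0,-8],"twist":0,"fingers":0.8},{"dp":[0,0,-13],"twist":0,"fingers":0.8},{"dp":[0,0,-13],"twist":0,"fingers":0.8}]'>/dev/null;python3 f.py
python3 - <<'E'
from h import *
w=cam('wrist','w2.png');cam('top');s=cam('side')
b=np.array([.52697,.12094])+.16*np.array([-.297,-.955])+.0185*np.array([-.955,.297]);b=np.r_[b,.085]
u,v=pix(w,b)[0].astype(int);print(u,v)
A=cv2.resize(w['pixels'][v-40:v+40,u-20:u+80],(500,400),interpolation=2)
cv2.imwrite('pics/c3.png',np.hstack([A,s['pixels'][180:580,130:430][:400] if 0 else cv2.resize(s['pixels'][120:440,130:370],(300,400))]))
E
```

```text
t 10.75 along 0.1971 pull 0.0 side 0.3 z 0.0668 Fz -0.1 w 0.0521 g 0.0 yaw 72.6
t 11.25 along 0.1964 pull 0.2 side 0.1 z 0.2007 Fz -0.6 w 0.0695 g 0.0 yaw 72.6
281 177
```

View pics/c3.png

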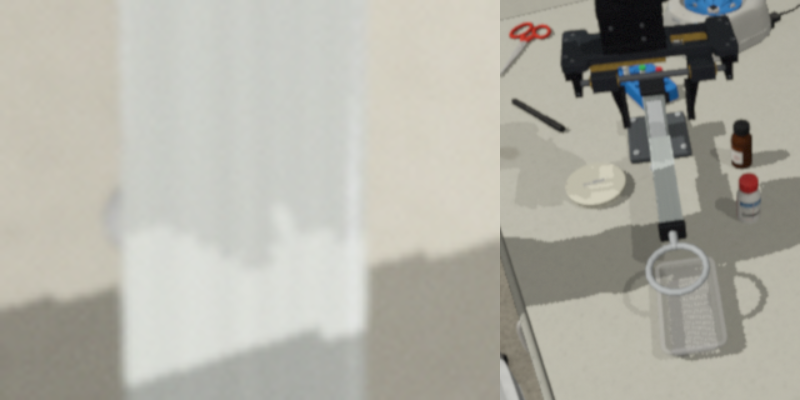

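View pics/w2.png

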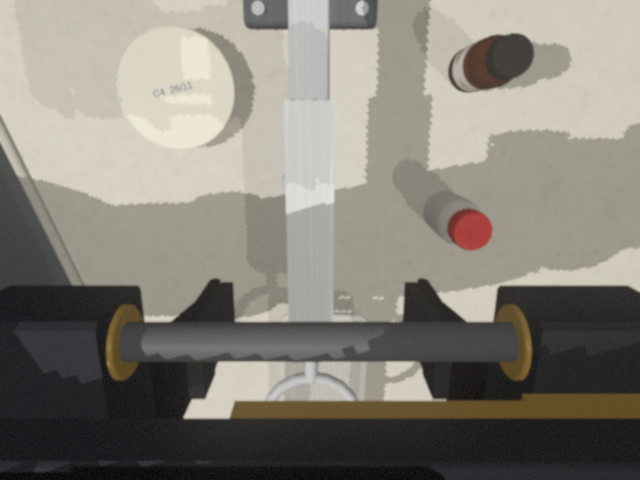

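The button stands proud at crop (112,215) and the sleeve's rear edge is now at row 100. The ring is over the trough, and the dish, vial and bottle are standing. I'll check the sleeve travel in numbers.

```bash
python3 - <<'E'
from h import *
w=ld('wrist');a=np.array([-.297,-.955]);p0=np.array([.52697,.12094])
p=pt(w,310,100,z=.098);print('travel',(p[:2]-p0)@a-.024)
t=ld('top')
for n,u,v,z in [('petri',260,338,.016),('vial',281,239,.08),('bottle',328,258,.074)]: print(n,pt(t,u,v).round(3))
q=pt(w,281-20+111/5,177-40+215/5,z=.085);print('btn',(q[:2]-p0)@a,(q[:2]-p0)@np.array([-.955,.297]))
env.sign_off()
E
```

```text
travel 0.08853377259518044
petri [ 0.459 -0.033  0.617]
vial [ 0.616 -0.003  0.082]
bottle [ 0.557 -0.103  0.314]
btn 0.16143612061352902 0.01769618394376102
the job is handed in; nothing more can be done
```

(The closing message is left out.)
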